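# Free the phone from the viewer's sprung slot and put it on charge

### The arm

A 7-joint arm with a two-finger parallel gripper is mounted at the origin on the work surface. World frame = base frame: x ahead of the robot, y to its left, z up, the work surface at z = 0. Lengths are in m, angles in degrees, forces in N, time in s.
With the tool pointing down it reaches from about 0.4 to 0.9 m from the base axis. Payload 5.5 kg.
Tool frame: the origin (TCP) lies midway between the tips of the shut fingers; the grasp point (between the pads) lies 19 mm behind it; x points along the fingers, y is the direction in which the jaws open and shut, and the axes are right-handed (so a half turn about x gives the same grasp; the last joint's range is limited). The gripper opens to 85 mm and grips with 20 to 120 N. Pads are 22 mm wide; open, the fingers measure 114 mm over their backs; the gripper's body (76 mm by 85 mm) begins 54 mm behind the grasp point. The pads swing forward as they close: fully open they stand 13 mm farther back than shut.
Start: joints at [88.19, 28.699, -24.465, 88.831, 12.651, 65.22, -12.049], TCP at [0.189, -0.622, 0.231] pointing down, gripper open.
Joint ranges: [-164.97, 164.97], [-17.58, 116.51], [-87.97, 89.64], [11.32, 138.91], [-80.73, 260.73], [10.89, 115.49], [-147.41, 147.41]. Speed limits (degrees/s): [147.25, 147.25, 180, 180, 180, 180, 180].

### API

Orientations are given as a 3x3 rotation matrix whose columns are the frame's x, y, z axes.
In Python, from rig import ctrl gives the robot as it stands.
- The arm moves only by the tool servo_tool, never from a script. Its arguments are lists of equal length, an entry for each row: "gripper": the gripper command: -1 is shut, 1 is fully open, values between are in proportion; "linear": the shift along the tool's x, y, z each as a share of 0.5 m, from -1 to 1, a list of three; "yaw": the turn about the tool's x as a share of 360 degrees, from -1 to 1. In form: {"gripper": [gripper, ...], "linear": [[dx, dy, dz], ...], "yaw": [yaw, ...]}. A call has 1 to 8 rows; each row shifts and turns the commanded pose from where the row before left it, along the tool's axes as they then stand; what a row does not reach is not made up. A row lasts 1/12 s, in which the tool goes at most 41.7 mm and 7.16 degrees, less where a joint would pass 70% of its speed; a pose out of reach is approached as far as the arm can. A call with a number of a shift or a turn outside -1 to 1 is refused whole. A call with a gripper value outside its range is refused whole. The fingers move at their own pace and stop on an object; "force" is the grip in N (left out, the last holds). Time passes only in rows, so rows that do not move let the fingers close. It gives the time, the measured TCP pose, the force and the opening at its end, in the units of the state.
- ctrl.get_obs(): the state, without advancing time (a new reading comes with each control period).
- ctrl.get_image(name): name is "scene" or "top"; returns a dict with "frame" (480x640x3 uint8, red, green, blue), "z_map" (480x640 float32, m along the optical axis (not along the pixel's ray), 0 where there is no reading), "fx", "fy", "cx", "cy" (pixels), "R" (3x3) and "t" (3): a world point X has camera coordinates R X + t. Camera axes: x right, y down, z forward; pixel columns grow to the right and rows downward; lengths in m; the calibration is good to about 2 mm. A picture is of the moment at which its call begins.
- ctrl.finish_job(): hands the job in, once; it reports no verdict.
The state is a dict: "clock": time; "joint_pos": joint angles; "joint_vel": joint speeds; "joint_efforts": joint torques, N m; "eef_pos": TCP position; "ee_rot": TCP orientation; "contact_force": force on the tool from outside, world axes, zero at the start; "ft_torque": the same for the moment, N m; "gripper_width": finger opening in m.
Only numpy, scipy, OpenCV 4.12 (cv2) and the standard library are available. Lean on these libraries where they do the work, as an engineer would, in place of code of your own. Each camera call takes 0.05 s, during which the arm holds its last target.

### The job

The phone is held in the narrow slot at the back of the plywood viewer, between the sprung black jaw at one end and the steel lip that hooks over its top corner at the other. Take it by its exposed top edge, ease it against the sprung jaw until it comes out from under the lip, and draw it up out of the slot without forcing it. Then set it down (do not drop it) on the charging stand, lengthwise on the ledge, centred, leaning flat on the back plate with the screen outwards; leave the other things on the table alone.

Things in the scene. Friction and masses are not known exactly. Their poses are not given: they have to be found in the camera images.
- viewer: Viewing box fixed to the table: plywood lens box on a dark steel foot 150 x 235 x 14 mm. Origin: on the table under the box; z up; +x to its eyepieces (two lenses, away from the robot); +y towards the sprung jaw. The phone slot is behind it. A plywood hood at the eyepieces (x = 55 to 99 mm) reaches z = 99 mm; the rest is no higher than 74 mm, save lip and jaw.
- slot (a point): Middle of the slot's mouth: x = -45, y = 0, z = 74 mm of the viewer, axes as the viewer's. The slot is an upright gap 15 mm wide (x) running along y, its floor 52 mm below this point. The walls on both sides of it (6 mm plywood cover at -x, lens box at +x) end level with this point, so the phone's top 20 mm stands free above them, all along between lip and jaw.
- lip (a point): Lower inner edge of the 5 mm thick steel lip on the slot's fixed end stop: x = -45, y = -66, z = 95.5 mm of the viewer, axes as the viewer's. The stop's face is at y = -73 mm, so the lip hooks 7 mm over the phone's top corner, 1.5 mm above it, and blocks a straight pull until the phone has been shifted more than 7 mm towards the jaw. The jaw end has no lip.
- jaw (a joint): Travel (m) of the black sprung jaw at the slot's +y end, growing along the viewer's +y as it is pushed back; hard stops at 0 and 0.012. Its face (z = 50 to 94 mm) is at y = 70 mm + travel. With the phone in place it reads 0.003, so the phone can be shifted 9 mm before the jaw is felt to stop hard: 2 mm past the lip. The spring pushes with 3 N at the start, 4.6 N at the stop.
- phone_centre (a point): Centre of the phone, in a slim grey case: 10 mm thick (x), 146 mm long (y), 72 mm tall (z), 0.15 to 0.25 kg. +x looks out of its screen, z points to its upper long edge. At the start it stands on the slot's floor, axes as the viewer's, at x = -45, y = 0, z = 58 mm of the viewer (top edge at 94 mm), pressed by the jaw against the end stop.
- seat (a point): Charging stand, fixed (foot 110 x 90 x 8 mm): middle of the line where its ledge meets its leaning back plate, 26 mm above the table. z up along the plate, which leans 20 degrees back from upright; x squarely out of its front (away from the robot, 20 degrees up); y along the ledge. Phone's home here: centre at x = 5, y = 0, z = 36 mm, axes parallel to these.
- plate_top (a point): Middle of the top edge of the stand's back plate, on its front face: 50 mm up the plate from the seat, axes as the seat's. Plate and ledge are 90 mm wide (y), the plate 8 mm thick; the ledge is clear to 20 mm out from the plate, where a 4 mm rim rises 8 mm above it.
- slide_box_centre (a point): Bystander: open plywood box of slides, 150 x 110 x 51 mm, 0.6 kg; its centre.
- tablet_centre (a point): Bystander: tablet lying flat, 165 x 240 x 8 mm, 0.48 kg; its centre.
- slide_viewer_centre (a point): Bystander: grey hand-held slide viewer, 77 x 105 x 50 mm, 0.15 kg; point near its centre, 25 mm up.
There are look-alikes about, which are no part of the job. What is shaped like the part that bears phone_centre but yellow is not meant.

How it is judged (in metres and radians):
On the way:
1. the phone is drawn right up out of the viewer's slot (z of phone_centre in the frame of slot above 0.06 m), for 0.2 s.
At the end, for the whole second after the job is handed in: The phone rests lengthwise on the stand's ledge, centred within 12 mm, its back on the back plate (within 5 mm and 0.12 rad), screen outwards, at rest and let go (x of phone_centre in the frame of seat between 0.001 and 0.01 m and y of phone_centre in the frame of seat between -0.012 and 0.012 m and z of phone_centre in the frame of seat between 0.032 and 0.04 m and angle between the z axis of phone_centre and the z axis of seat, either way round below 0.12 rad and angle between the y axis of phone_centre and the y axis of seat, either way round below 0.12 rad and x of seat in the frame of phone_centre below 0 m and linear speed of phone below 0.02 m/s); the robot touches nothing.
It fails at once if the phone was forced against the viewer (over 50 N) (contact force between phone and viewer above 50 N).
It fails at once if the phone was dropped (contact force between the fingers and phone below 0.05 N and linear speed of phone above 0.5 m/s).
It fails at once if the slide box was moved (distance of slide_box_centre from where it was at the start of the episode above 0.02 m).
It fails at once if the tablet was moved (distance of tablet_centre from where it was at the start of the episode above 0.02 m).
It fails at once if the slide viewer was moved (distance of slide_viewer_centre from where it was at the start of the episode above 0.02 m).
It also fails if it takes over 48 s, if anything falls off the work surface, if the arm or the gripper's body presses on something with over 40 N, if the wrist force passes 120 N, or if a joint passes its speed limit or range.

## Working session

There is one attempt and no reset: what is moved stays moved. The work goes in short steps, Python scripts to look and compute and a tool call to move; the robot and the scene stay as the last step left them, time stands still between calls to the robot, and variables do not carry over. Pictures are saved under pics/ and viewed, and the job is handed in when it is done.

Besides the shell and the picture viewer there is one more tool, called by a JSON object that holds its "op" and its "data". servo_tool: Moves the arm, as the interface text tells. Shift numbers are shares of 0.5 m and turn numbers shares of 360 degrees, none past 1 either way. Its arguments: {"type":"object","properties":{"gripper":{"type":"array"},"linear":{"type":"array"},"yaw":{"type":"array"},"force":{"type":"number"}},"required":["gripper","linear","yaw"]}

```bash
mkdir -p pics; ls; python3 - <<'E'
from rig import ctrl
import cv2,numpy as np
o=ctrl.get_obs(); print(o)
for n in ["scene","top"]:
    d=ctrl.get_image(n); cv2.imwrite(f"pics/{n}0.png",d["frame"][:,:,::-1]); np.savez(f"{n}0.npz",**d)
    print(n,d["fx"],d["cx"],d["cy"],d["R"],d["t"], -np.array(d["R"]).T@d["t"])
E
```

```text
pics
{'clock': 0.0, 'joint_pos': array([ 88.19075294,  28.75438753, -24.45507274,  88.8915458 ,
        12.65216195,  65.22158203, -12.04948741]), 'joint_vel': array([-0.04279723, -0.04094259, -0.07703895,  0.05356854,  0.02588127,
        0.13771475, -0.05972072]), 'joint_efforts': array([ 5.48383669e-04, -5.69525743e+01, -5.81587404e+00, -2.80942726e+01,
        1.09470022e-02,  1.17684592e-02, -2.79006036e-05]), 'eef_pos': array([ 0.18860482, -0.62129901,  0.23025517]), 'ee_rot': array([[-5.20963527e-04,  2.90609959e-01, -9.56841460e-01],
       [ 1.91163615e-03, -9.56839553e-01, -2.90610420e-01],
       [-9.99998037e-01, -1.98053015e-03, -5.70619940e-05]]), 'contact_force': array([-0.21128964,  0.67308596, -0.13144031]), 'ft_torque': array([-0.01599407,  0.00329833, -0.02097195]), 'gripper_width': 0.08540431564654946}
scene 625.0006482516364 336.3548649110312 246.85919578110878 [[-0.00224763  0.99992879  0.01172004]
 [ 0.83115019  0.00838488 -0.55598477]
 [-0.55604345  0.00849146 -0.83110985]] [-0.00477862 -0.4051513   1.61528684] [ 1.2349005  -0.00554072  1.11727885]
top 456.62537258462817 322.4979363766179 243.92445338190524 [[ 0.0274933  -0.99938685 -0.02168035]
 [-0.98272549 -0.02305138 -0.18362799]
 [ 0.18301564  0.02635437 -0.9827567 ]] [-0.02102026  0.54037658  1.00652644] [ 0.34740968 -0.03507732  1.08794314]
```

View pics/scene0.png

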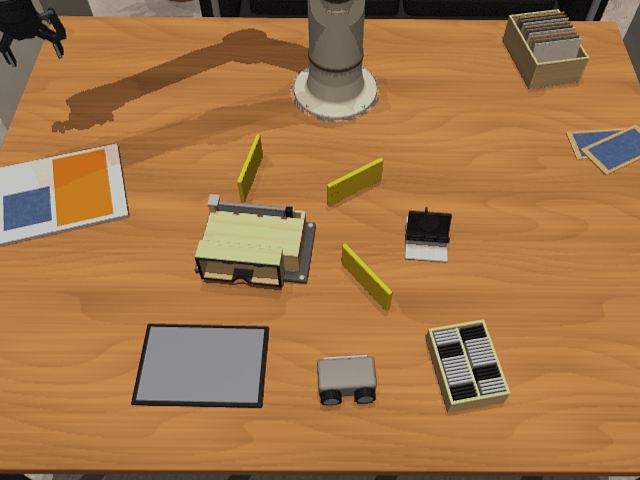

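View pics/top0.png

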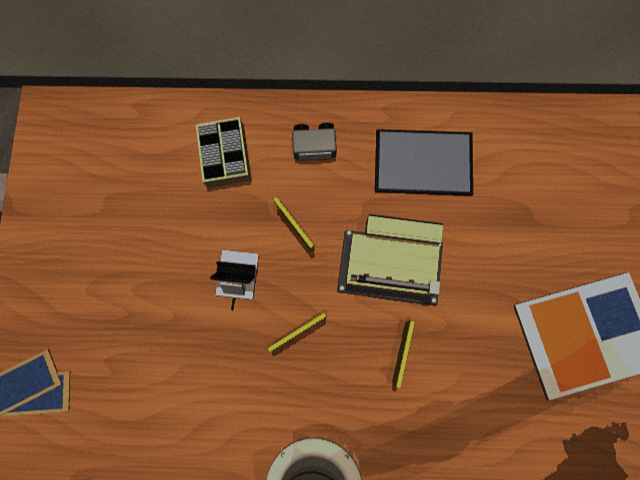

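The three yellow slabs (scene px ≈ (250,167), (355,182), (366,276)) are the look-alikes. The grey-cased phone in the viewer's slot (scene ≈ (250,208), top ≈ (395,283)) is the one meant. I'll enlarge it to confirm.

```bash
python3 - <<'E'
import cv2,numpy as np
s=cv2.imread("pics/scene0.png"); t=cv2.imread("pics/top0.png")
a=cv2.resize(s[185:295,185:325],None,fx=5,fy=5,interpolation=cv2.INTER_CUBIC); cv2.imwrite("pics/c1.png",a)
a=cv2.resize(t[210:310,330:450],None,fx=6,fy=6,interpolation=cv2.INTER_CUBIC); cv2.imwrite("pics/c2.png",a)
a=cv2.resize(s[200:270,395:465],None,fx=7,fy=7,interpolation=cv2.INTER_CUBIC);
b=cv2.resize(t[245:315,205:265],None,fx=7,fy=7,interpolation=cv2.INTER_CUBIC); 
cv2.imwrite("pics/c3.png",a[:,:490]);cv2.imwrite("pics/c4.png",b)
E
```

```text
(no output)
```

View pics/c1.png

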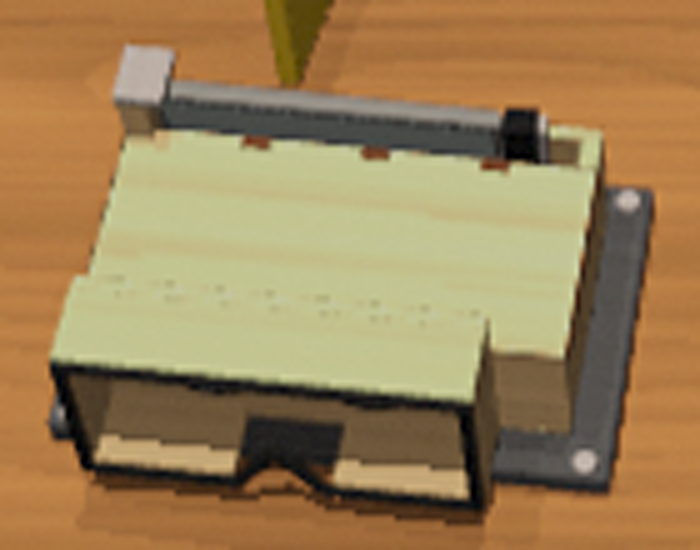

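View pics/c2.png

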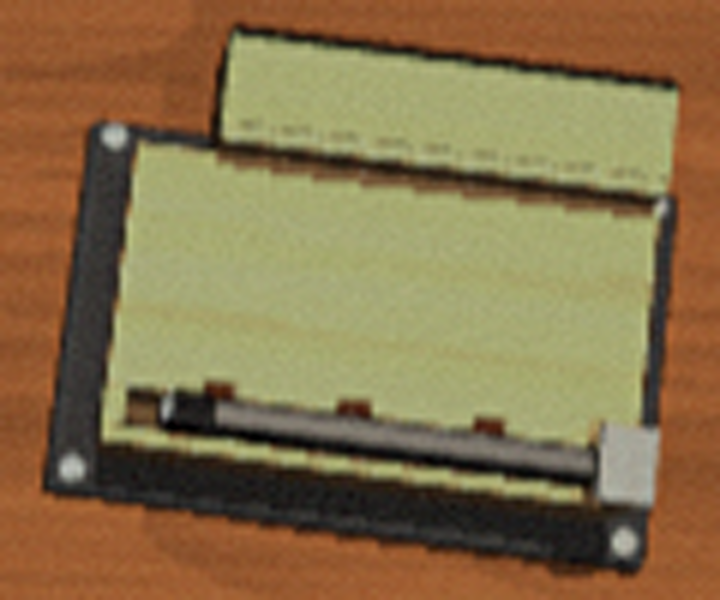

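View pics/c3.png

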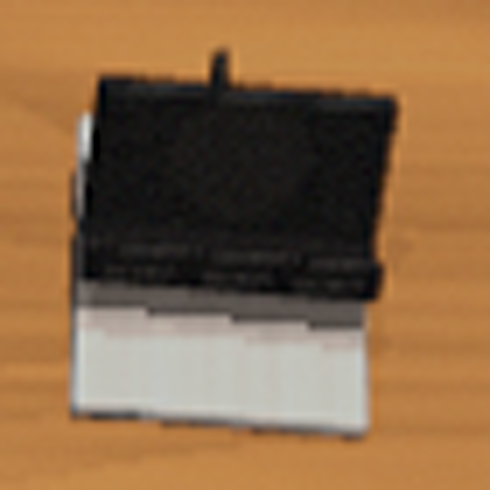

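View pics/c4.png

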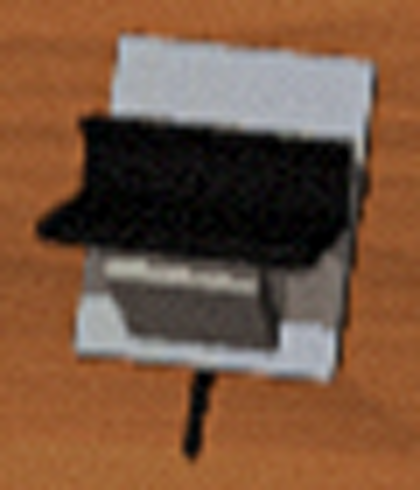

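The crop confirms it: the grey phone's top edge lies between the steel lip (left in scene) and the black jaw (right). The stand's black plate leans towards the robot. Now to measure both.

```bash
cat > h.py <<'E'
import numpy as np,cv2
def pts(d):
    z=d["z_map"]; v,u=np.mgrid[:480,:640]
    c=np.stack([(u-d["cx"])/d["fx"]*z,(v-d["cy"])/d["fy"]*z,z],-1)
    return (c-d["t"])@d["R"]   # R^T (c-t)
def ray(d,u,v,h):
    r=np.array([(u-d["cx"])/d["fx"],(v-d["cy"])/d["fy"],1])@d["R"]; o=-d["R"].T@d["t"]
    return o+r*(h-o[2])/r[2]
def proj(d,X):
    c=np.atleast_2d(X)@d["R"].T+d["t"]; return np.c_[c[:,0]/c[:,2]*d["fx"]+d["cx"],c[:,1]/c[:,2]*d["fy"]+d["cy"]]
E
python3 - <<'E'
from h import *
S=np.load("scene0.npz");T=np.load("top0.npz")
# foot screws/corners (top crop: px=330+x/6, 210+y/6)
f=lambda x,y:(330+x/6-.4,210+y/6-.4)
print("screws z14");
for x,y in [(114,136),(72,468),(623,541),(660,207)]: print(ray(T,*f(x,y),.014))
print("phone top ends top-view z94")
for x,y in [(215,414),(592,462)]: print(ray(T,*f(x,y),.094))
print("lip block corners z100")
for x,y in [(601,422),(659,430),(654,507),(598,498)]: print(ray(T,*f(x,y),.1005))
g=lambda x,y:(185+x/5-.4,185+y/5-.4)
print("scene phone top edge ends (back,front) z94")
for x,y in [(170,84),(503,113),(168,101),(503,124)]: print(ray(S,*g(x,y),.094))
for n,d in (("S",S),("T",T)):
    P=pts(d); 
    m=(P[...,0]>.3)&(P[...,0]<.6)&(P[...,1]<-.02)&(P[...,1]>-.35)
    for lo,hi in((.088,.0975),(.0975,.106)):
        q=P[m&(P[...,2]>lo)&(P[...,2]<hi)]
        if len(q): print(n,lo,len(q),q.min(0),q.max(0),q.mean(0))
    q=P[(P[...,0]>.3)&(P[...,0]<.55)&(P[...,1]>.08)&(P[...,1]<.3)&(P[...,2]>.03)&(P[...,2]<.09)]
    print(n,"stand",len(q),q.min(0),q.max(0))
E
```

```text
screws z14
[ 0.57734825 -0.06817929  0.014     ]
[ 0.4441279  -0.05401768  0.014     ]
[ 0.42128981 -0.26810987  0.014     ]
[ 0.55351785 -0.28493022  0.014     ]
phone top ends top-view z94
[ 0.45785056 -0.10411027  0.094     ]
[ 0.44388215 -0.24009822  0.094     ]
lip block corners z100
[ 0.45772432 -0.24219042  0.1005    ]
[ 0.45536361 -0.26287315  0.1005    ]
[ 0.42772227 -0.2605648   0.1005    ]
[ 0.43041913 -0.2407022   0.1005    ]
scene phone top edge ends (back,front) z94
[ 0.43980421 -0.23850791  0.094     ]
[ 0.45330449 -0.10042449  0.094     ]
[ 0.44864811 -0.23838454  0.094     ]
[ 0.45896759 -0.1001542   0.094     ]
S 0.088 672 [ 0.43317545 -0.26842386  0.08802155] [ 0.5987845  -0.0822516   0.09749896] [ 0.49856329 -0.17061928  0.09449681]
S 0.0975 1585 [ 0.42627839 -0.26879329  0.09750371] [ 0.59946003 -0.08995134  0.10579579] [ 0.55773719 -0.18925908  0.10014558]
S stand 1354 [0.30004489 0.08010314 0.03000428] [0.49625985 0.24554938 0.07956286]
T 0.088 474 [ 0.43016138 -0.26759647  0.0880023 ] [ 0.59859127 -0.08566641  0.09749757] [ 0.48760596 -0.16893474  0.09478596]
T 0.0975 1548 [ 0.42980363 -0.27126321  0.09750183] [ 0.59999259 -0.08989282  0.10565791] [ 0.55780206 -0.19360338  0.10063062]
T stand 892 [0.30119135 0.08038656 0.03000224] [0.4978797  0.24339632 0.08038354]
```

```bash
python3 - <<'E'
from h import *
S=np.load("scene0.npz");T=np.load("top0.npz")
a=np.radians(-6);vx=np.array([np.cos(a),np.sin(a)]);vy=np.array([-vx[1],vx[0]])
O=np.array([.4502,-.1742])
for n,d in (("S",S),("T",T)):
    P=pts(d); L=np.stack([(P[...,:2]-O)@vx,(P[...,:2]-O)@vy,P[...,2]],-1)
    m=(abs(L[...,0])<.012)&(abs(L[...,1])<.06)&(L[...,2]>.085)&(L[...,2]<.1)
    q=L[m]; print(n,"phone top",len(q),q.mean(0),np.percentile(q,[5,95],axis=0),np.degrees(np.arctan(np.polyfit(q[:,1],q[:,0],1)[0])))
    # stand: dark pixels
    g=d["frame"].max(-1)
    box=(P[...,0]>.36)&(P[...,0]<.55)&(P[...,1]>.1)&(P[...,1]<.26)
    m=box&(g<60)&(P[...,2]>.03)&(P[...,2]<.085)
    q=P[m]
    # plane robust
    w=np.ones(len(q),bool)
    for _ in range(15):
        c=q[w].mean(0); nn=np.linalg.svd(q[w]-c)[2][2]; r=(q-c)@nn; w=abs(r)<.003
    nn*=np.sign(nn[0]); print(n,"plate",len(q),w.sum(),c,nn,np.degrees(np.arcsin(nn[2])),"yaw",np.degrees(np.arctan2(nn[1],nn[0])))
    print(np.percentile(q,[1,99],axis=0))
    # foot white
    m=box&(P[...,2]>.003)&(P[...,2]<.013)&(g>120); q=P[m].astype(np.float32)
    rr=cv2.minAreaRect(q[:,:2].copy()); print(n,"foot",rr)
E
```

```text
S phone top 374 [ 0.00057748 -0.00030362  0.09296238] [[-0.00539005 -0.05458125  0.08626362]
 [ 0.00481121  0.05468239  0.09845081]] -0.05611097606689262
S plate 1104 653 [0.45809924 0.19905561 0.05370902] [ 0.93504168 -0.07889545  0.34564803] 20.221359074972693 yaw -4.822987760197171
[[0.44637254 0.15569742 0.03031936]
 [0.49397488 0.24217961 0.07599281]]
S foot ((0.45512738823890686, 0.17996299266815186), (0.18968264758586884, 0.15984317660331726), 0.05271770432591438)
T phone top 287 [ 0.0010585  -0.00026532  0.09485243] [[-0.00338832 -0.05400524  0.08966895]
 [ 0.00626403  0.05374753  0.09817618]] -0.003987482116753735
T plate 604 264 [0.46422376 0.19630905 0.0575162 ] [ 0.78474822 -0.07251541  0.61555807] 37.99248215668362 yaw -5.2794784161629265
[[0.44011821 0.15159963 0.03018437]
 [0.49358734 0.23913244 0.07719445]]
T foot ((0.45504170656204224, 0.18003007769584656), (0.15926778316497803, 0.1899198293685913), 89.95173645019531)
```

```bash
python3 - <<'E'
from h import *
S=np.load("scene0.npz");T=np.load("top0.npz")
s=lambda x,y:(395+x/7-.4,200+y/7-.4); t=lambda x,y:(205+x/7-.4,245+y/7-.4)
print("scene plate top",[ray(S,*s(x,y),.073).round(4) for x,y in((102,82),(396,100))])
print("scene rim bottom/outer",[ray(S,*s(x,y),.0415).round(4) for x,y in((80,278),(380,298))])
print("top plate top",[ray(T,*t(x,y),.073).round(4) for x,y in((42,235),(305,265))])
print("top rim outer",[ray(T,*t(x,y),.042).round(4) for x,y in((84,118),(352,142))])
print("foot top",[ray(T,*t(x,y),.008).round(4) for x,y in((120,36),(374,62),(330,380),(76,352))])
print("foot scene",[ray(S,*s(x,y),.008).round(4) for x,y in((72,412),(368,432))])
# predicted overlay with candidate seat
E
```

```text
scene plate top [array([0.4452, 0.1574, 0.073 ]), array([0.4509, 0.2449, 0.073 ])]
scene rim bottom/outer [array([0.4947, 0.1511, 0.0415]), array([0.501 , 0.2403, 0.0415])]
top plate top [array([0.4524, 0.2409, 0.073 ]), array([0.445 , 0.1558, 0.073 ])]
top rim outer [array([0.4949, 0.2381, 0.042 ]), array([0.4891, 0.1484, 0.042 ])]
foot top [array([0.5285, 0.2366, 0.008 ]), array([0.5216, 0.1483, 0.008 ]), array([0.4126, 0.1573, 0.008 ]), array([0.4198, 0.2441, 0.008 ])]
foot scene [array([0.5208, 0.1506, 0.008 ]), array([0.5271, 0.2395, 0.008 ])]
```

```bash
python3 - <<'E'
from h import *
a=np.radians(-4.7);vx=np.array([np.cos(a),np.sin(a)]);vy=np.array([-vx[1],vx[0]])
for n in("scene0","top0"):
    d=np.load(n+".npz");P=pts(d);O=np.array([.4685,.1972])
    f=(P[...,:2]-O)@vx;y=(P[...,:2]-O)@vy
    m=(abs(y)<.035)&(abs(f)<.06)&(P[...,2]>.005)
    print(n)
    for lo in np.arange(-.034,.05,.003):
        k=m&(f>=lo)&(f<lo+.003)
        if k.sum(): print(round(lo*1e3+1.5,1),k.sum(),np.percentile(P[...,2][k]*1e3,[10,50,90]).round(1))
E
```

```text
scene0
-26.5 5 [70.3 70.7 71.4]
-23.5 15 [71.9 72.5 74.1]
-20.5 43 [70.2 73.4 75.5]
-17.5 90 [63.  70.2 75.7]
-14.5 114 [55.8 64.2 72.3]
-11.5 111 [47.1 56.7 64.7]
-8.5 123 [38.8 48.6 58.5]
-5.5 126 [29.1 39.4 47.8]
-2.5 77 [27.1 33.1 40.2]
0.5 37 [26.6 30.  34.6]
3.5 35 [28.1 30.  32.6]
6.5 20 [ 8.1 30.7 33. ]
9.5 32 [ 6.3 10.3 12.6]
12.5 35 [ 7.9 10.6 12.8]
15.5 58 [ 8.5 11.6 42.2]
18.5 110 [ 9.3 36.3 44.3]
21.5 133 [ 9.1 33.5 42.5]
24.5 64 [ 7.5 11.  35.9]
27.5 31 [ 7.   9.6 12.6]
30.5 46 [ 7.4  9.8 12.6]
33.5 30 [ 8.  10.2 12.1]
36.5 34 [ 7.2  9.4 12.7]
39.5 39 [ 7.4 11.1 14.6]
42.5 49 [ 7.2 10.  12.7]
45.5 33 [ 7.6  9.8 12.4]
48.5 41 [ 7.2 10.1 11.4]
top0
-32.5 40 [18.  43.2 47.5]
-29.5 48 [ 9.7 52.  56.4]
-26.5 37 [10.5 55.  58.7]
-23.5 37 [10.7 55.3 57.6]
-20.5 61 [11.2 56.5 73.3]
-17.5 54 [10.2 73.4 75.8]
-14.5 40 [71.8 73.7 76.8]
-11.5 31 [65.1 69.  72. ]
-8.5 28 [57.  60.9 65.3]
-5.5 30 [49.1 52.3 56.9]
-2.5 30 [40.5 43.9 49. ]
0.5 24 [30.7 36.3 39.6]
3.5 34 [25.7 28.3 31.3]
6.5 41 [26.4 28.8 31. ]
9.5 40 [26.6 29.3 32.2]
12.5 40 [27.8 31.2 34.5]
15.5 37 [29.9 32.2 36. ]
18.5 45 [30.9 33.3 40.2]
21.5 48 [34.3 42.5 45.3]
24.5 22 [37.1 40.1 43.3]
27.5 15 [30.5 32.3 34.3]
30.5 22 [ 8.4 10.2 12.8]
33.5 34 [ 6.6  9.5 12.5]
36.5 37 [ 8.4 10.5 12.2]
39.5 35 [ 7.5 10.5 13. ]
42.5 36 [ 7.3  9.5 11.9]
45.5 37 [ 8.6  9.6 12.2]
48.5 35 [ 7.4 10.3 12.4]
```

{"op": "servo_tool", "data": {"gripper": [1,1,1,1,1,1,1,1], "linear": [[0,-0.05,-0.054],[0,-0.05,-0.054],[0,-0.05,-0.054],[0,-0.05,-0.054],[0,-0.05,-0.054],[0,-0.05,-0.054],[0,-0.05,-0.054],[0,-0.05,-0.054]], "yaw": [0,0,0,0,0,0,0,0], "force": 60}}

```text
clock: 0.77
eef_pos: [0.3378, -0.366, 0.2311]
ee_rot: [[-0.0, 0.29, -0.957], [0.0, -0.957, -0.29], [-1.0, -0.0, 0.0]]
contact_force: [1.0, -0.5, -1.2]
gripper_width: 0.0854
```

{"op": "servo_tool", "data": {"gripper": [1,1,1,1,1,1,1,1], "linear": [[0,-0.05,-0.054],[0,-0.05,-0.054],[0,-0.05,-0.054],[0,-0.05,-0.054],[0,-0.05,-0.054],[0,-0.05,-0.054],[0,0,0],[0,0,0]], "yaw": [0,0,0,0,0,0,0,0]}}

```text
clock: 1.43
eef_pos: [0.4498, -0.1746, 0.2313]
ee_rot: [[0.0, 0.296, -0.955], [0.001, -0.955, -0.296], [-1.0, -0.001, -0.0]]
contact_force: [-1.4, -2.1, 0.1]
gripper_width: 0.0852
```

{"op": "servo_tool", "data": {"gripper": [0,0,0,0,0,0,0,0], "linear": [[0,0,0],[0,0,0],[0,0,0],[0,0,0],[0,0,0],[0,0,0],[0,0,0],[0,0,0]], "yaw": [-0.0186,-0.0186,-0.0186,-0.0186,-0.0186,-0.0186,-0.0186,-0.0186]}}

```text
clock: 2.1
eef_pos: [0.4478, -0.1789, 0.2309]
ee_rot: [[-0.001, 0.943, -0.331], [-0.0, -0.331, -0.943], [-1.0, -0.001, 0.001]]
contact_force: [-0.0, 0.4, -0.7]
gripper_width: 0.0426
```

{"op": "servo_tool", "data": {"gripper": [0,0,0,0], "linear": [[0,0,0],[0,0,0],[0,0,0],[0,0,0]], "yaw": [-0.0186,-0.0186,0,0]}}

```text
clock: 2.43
eef_pos: [0.448, -0.1785, 0.231]
ee_rot: [[-0.001, 0.994, -0.113], [0.0, -0.113, -0.994], [-1.0, -0.001, -0.0]]
contact_force: [-0.7, 0.4, -0.4]
gripper_width: 0.0431
```

{"op": "servo_tool", "data": {"gripper": [0,0,0,0,0,0], "linear": [[0,0.005,-0.009],[0.06,0,0],[0.06,0,0],[0.06,0,0],[0.05,0,0],[0,0,0]], "yaw": [-0.0014,0,0,0,0,0]}}

```text
clock: 2.93
eef_pos: [0.4483, -0.1719, 0.1121]
ee_rot: [[-0.007, 0.995, -0.1], [0.004, -0.1, -0.995], [-1.0, -0.008, -0.003]]
contact_force: [-0.9, 0.7, 0.4]
gripper_width: 0.0427
```

```bash
python3 - <<'E'
from rig import ctrl
from h import *
for n,(a,b,c,e) in {"scene":(150,300,170,330),"top":(200,320,320,460)}.items():
    d=ctrl.get_image(n); np.savez(f"{n}1.npz",**d)
    cv2.imwrite(f"pics/{n}1.png",cv2.resize(d["frame"][a:b,c:e,::-1],None,fx=4,fy=4,interpolation=cv2.INTER_CUBIC))
E
```

```text
(no output)
```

View pics/scene1.png

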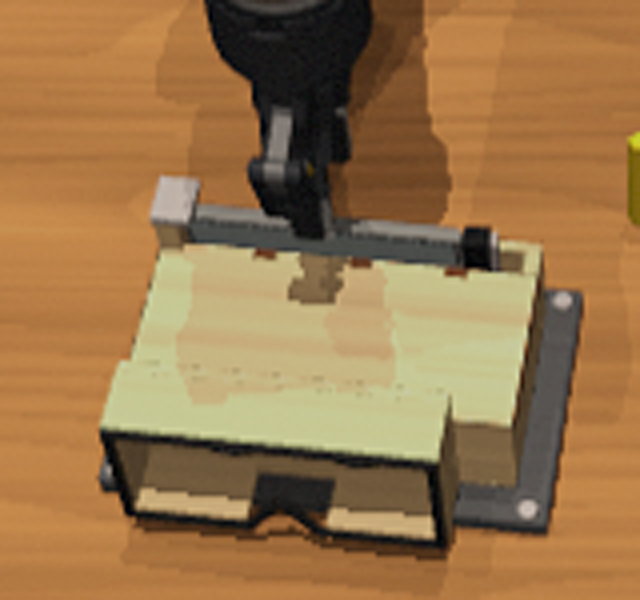

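View pics/top1.png

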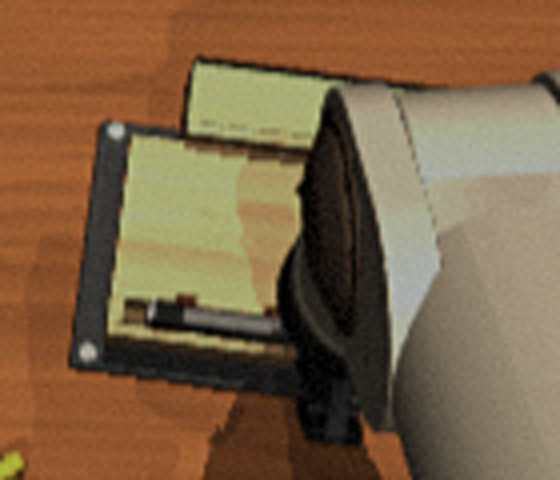

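The fingers straddle the phone's top edge near its middle: front finger tip at crop ≈ (312,232), phone end to end ≈ (195,220) to (465,245). Next, the settled pose.

```bash
cat > d.py <<'E'
import sys
from rig import ctrl
import numpy as np
o=ctrl.get_obs();R=o["ee_rot"];p=o["eef_pos"]
print(o["clock"],p.round(4),"yaw",np.degrees(np.arctan2(R[1,1],R[0,1])).round(2),"F",o["contact_force"].round(1),"w",o["gripper_width"].round(4))
if len(sys.argv)>3:
    t=np.array([float(x) for x in sys.argv[1:4]]); print("shares",(R.T@(t-p)/.5).round(4))
E
python3 d.py .451 -.1743 .078
```

```text
Traceback (most recent call last):
  File "d.py", line 5, in <module>
    print(o["clock"],p.round(4),"yaw",np.degrees(np.arctan2(R[1,1],R[0,1])).round(2),"F",o["contact_force"].round(1),"w",o["gripper_width"].round(4))
                                                                                                                         ^^^^^^^^^^^^^^^^^^^^^^^^
AttributeError: 'float' object has no attribute 'round'
```

```bash
sed -i 's/o\["gripper_width"\].round(4)/round(o["gripper_width"],4)/' d.py; python3 d.py .451 -.1743 .078
```

```text
3.0333 [ 0.4516 -0.1723  0.1162] yaw -5.67 F [0.2 0.3 1.1] w 0.0424
shares [ 0.0763 -0.0007  0.0042]
```

{"op": "servo_tool", "data": {"gripper": [0,0,0,0,0,0], "linear": [[0.03,0,0.004],[0.03,0,0],[0.016,0,0],[0,0,0],[0,0,0],[0,0,0]], "yaw": [0.001,0,0,0,0,0]}}

```text
clock: 3.53
eef_pos: [0.4527, -0.1752, 0.0796]
ee_rot: [[0.002, 0.995, -0.105], [-0.001, -0.105, -0.995], [-1.0, 0.002, 0.001]]
contact_force: [-0.4, 0.4, 0.5]
gripper_width: 0.0427
```

{"op": "servo_tool", "data": {"gripper": [-0.4,-0.5,-0.6,-0.65,-0.7,-0.7], "linear": [[0,0,0],[0,0,0],[0,0,0],[0,0,0],[0,0,0],[0,0,0]], "yaw": [0,0,0,0,0,0]}}

```text
clock: 4.03
eef_pos: [0.4511, -0.175, 0.0782]
ee_rot: [[-0.001, 0.994, -0.105], [-0.0, -0.105, -0.994], [-1.0, -0.001, 0.0]]
contact_force: [-0.3, 0.3, 0.8]
gripper_width: 0.0128
```

```bash
python3 - <<'E'
from rig import ctrl
from h import *
for n,(a,b,c,e) in {"scene":(150,270,200,320)}.items():
    d=ctrl.get_image(n); np.savez(f"{n}2.npz",**d)
    cv2.imwrite(f"pics/{n}2.png",cv2.resize(d["frame"][a:b,c:e,::-1],None,fx=5,fy=5,interpolation=cv2.INTER_CUBIC))
E
python3 d.py .451 -.1743 .078
```

```text
4.0833 [ 0.4511 -0.175   0.0782] yaw -6.01 F [-2.4 -0.8  1.2] w 0.0126
shares [ 0.0004 -0.0003 -0.0014]
```

View pics/scene2.png

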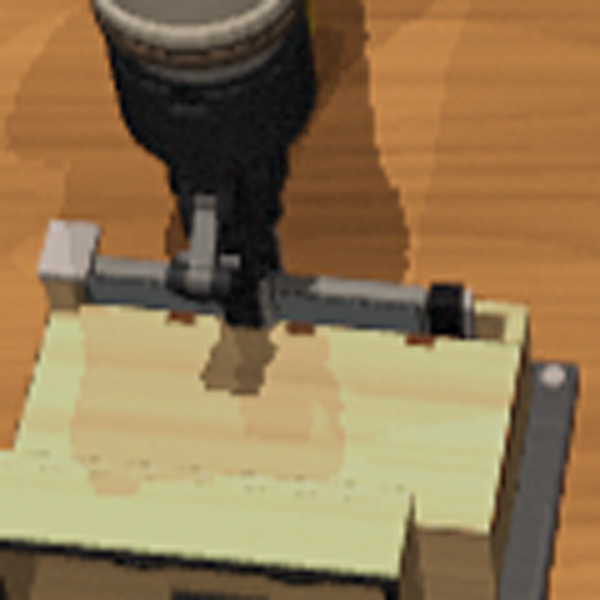

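The fingers sit on either side of the phone top, tips clear of the box (crop ≈ (245,322)). I'll close on it.

{"op": "servo_tool", "data": {"gripper": [-1,-1,-1,-1,-1], "linear": [[0,0,0],[0,0,0],[0,0,0],[0,0,0],[0,0,0]], "yaw": [0,0,0,0,0], "force": 60}}

```text
clock: 4.5
eef_pos: [0.4508, -0.175, 0.0783]
ee_rot: [[-0.002, 0.994, -0.105], [-0.0, -0.105, -0.994], [-1.0, -0.002, 0.0]]
contact_force: [-3.0, 0.4, 5.2]
gripper_width: 0.0085
```

{"op": "servo_tool", "data": {"gripper": [-1,-1,-1,-1], "linear": [[-0.001,0,0],[0,0,-0.004],[0,0,-0.004],[0,0,0]], "yaw": [0,0,0,0]}}

```text
clock: 4.83
eef_pos: [0.4517, -0.1713, 0.0786]
ee_rot: [[-0.001, 0.995, -0.105], [-0.0, -0.105, -0.995], [-1.0, -0.001, 0.001]]
contact_force: [-1.8, -3.9, -3.1]
gripper_width: 0.0084
```

{"op": "servo_tool", "data": {"gripper": [-1,-1,-1,-1], "linear": [[0,0,-0.004],[0,0,-0.004],[0,0,0],[0,0,0]], "yaw": [0,0,0,0]}}

```text
clock: 5.17
eef_pos: [0.4522, -0.1671, 0.0787]
ee_rot: [[-0.001, 0.995, -0.104], [-0.0, -0.104, -0.995], [-1.0, -0.001, 0.0]]
contact_force: [-2.7, -4.4, -4.1]
gripper_width: 0.0085
```

```bash
python3 - <<'E'
from rig import ctrl
from h import *
for n,(a,b,c,e) in {"scene":(170,250,210,310)}.items():
    d=ctrl.get_image(n); np.savez(f"{n}3.npz",**d)
    cv2.imwrite(f"pics/{n}3.png",cv2.resize(d["frame"][a:b,c:e,::-1],None,fx=7,fy=7,interpolation=cv2.INTER_CUBIC))
E
python3 d.py
```

```text
5.2167 [ 0.4522 -0.1672  0.0787] yaw -6.0 F [-2.4 -4.4 -3.9] w 0.0086
```

View pics/scene3.png

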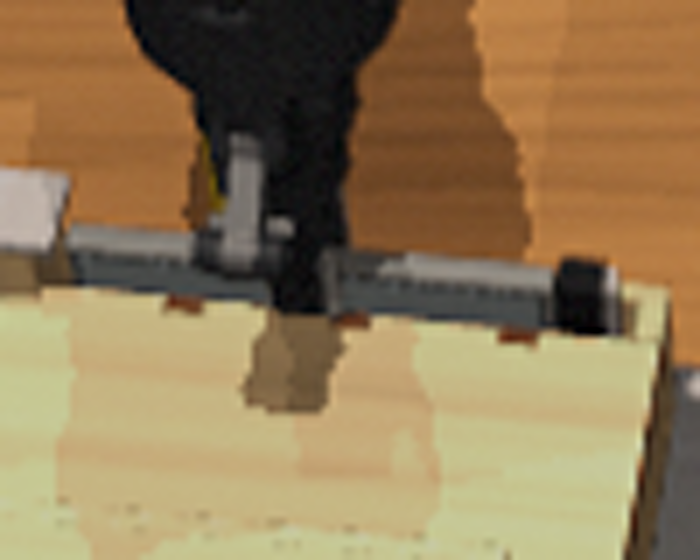

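The phone has slid about 8 mm. Its end, at crop ≈ (68,240), now shows clear of the lip, and the jaw is pushed back. I'll lift slowly.

{"op": "servo_tool", "data": {"gripper": [-1,-1,-1,-1,-1], "linear": [[0,0,-0.0006],[-0.003,0,0],[-0.003,0,0],[-0.004,0,0],[0,0,0]], "yaw": [0,0,0,0,0]}}

```text
clock: 5.63
eef_pos: [0.4527, -0.167, 0.0842]
ee_rot: [[0.0, 0.994, -0.105], [-0.0, -0.105, -0.994], [-1.0, 0.0, 0.0]]
contact_force: [-2.5, -3.9, -3.5]
gripper_width: 0.0083
```

{"op": "servo_tool", "data": {"gripper": [-1,-1,-1,-1,-1,-1,-1,-1], "linear": [[-0.01,0,0],[-0.01,0,0],[-0.01,0,0],[-0.01,0,0],[-0.01,0,0],[-0.01,0,0],[-0.01,0,0],[0,0,0]], "yaw": [0,0,0,0,0,0,0,0]}}

```text
clock: 6.3
eef_pos: [0.453, -0.167, 0.1199]
ee_rot: [[0.001, 0.995, -0.105], [-0.001, -0.105, -0.995], [-1.0, 0.001, 0.001]]
contact_force: [-1.5, -4.4, -3.1]
gripper_width: 0.0083
```

```bash
python3 - <<'E'
from rig import ctrl
from h import *
for n,(a,b,c,e) in {"scene":(150,250,210,310)}.items():
    d=ctrl.get_image(n); np.savez(f"{n}4.npz",**d)
    cv2.imwrite(f"pics/{n}4.png",cv2.resize(d["frame"][a:b,c:e,::-1],None,fx=6,fy=6,interpolation=cv2.INTER_CUBIC))
E
python3 d.py
```

```text
6.35 [ 0.4529 -0.167   0.1196] yaw -6.02 F [-1.5 -4.  -0.3] w 0.0083
```

View pics/scene4.png

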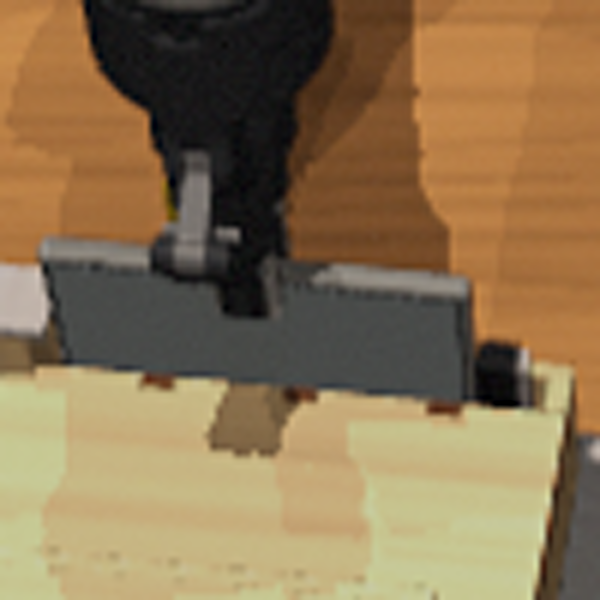

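The phone rises level between lip and jaw. I'll carry on up.

{"op": "servo_tool", "data": {"gripper": [-1,-1,-1,-1,-1,-1,-1,-1], "linear": [[-0.015,0,0],[-0.02,0,0],[-0.02,0,0],[-0.025,0,0],[-0.03,0,0],[-0.03,0,0],[-0.03,0,0],[0,0,0]], "yaw": [0,0,0,0,0,0,0,0]}}

```text
clock: 7.02
eef_pos: [0.4555, -0.1653, 0.2076]
ee_rot: [[0.006, 0.995, -0.103], [-0.001, -0.103, -0.995], [-1.0, 0.006, 0.0]]
contact_force: [1.2, -0.2, -2.5]
gripper_width: 0.0082
```

```bash
python3 - <<'E'
from rig import ctrl
from h import *
for n,(a,b,c,e) in {"scene":(80,230,180,330)}.items():
    d=ctrl.get_image(n); np.savez(f"{n}5.npz",**d)
    cv2.imwrite(f"pics/{n}5.png",cv2.resize(d["frame"][a:b,c:e,::-1],None,fx=4,fy=4,interpolation=cv2.INTER_CUBIC))
E
python3 d.py
```

```text
7.0667 [ 0.4545 -0.1657  0.206 ] yaw -5.94 F [ 0.4 -0.1 -1.5] w 0.0085
```

View pics/scene5.png

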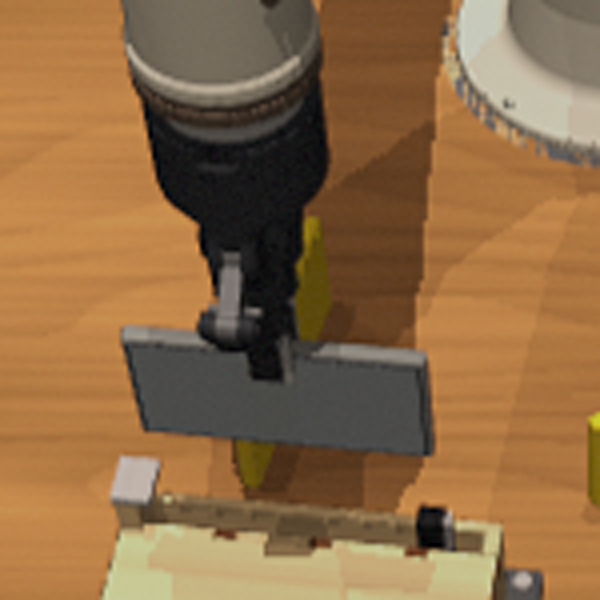

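```bash
python3 - <<'E'
from h import *
S=np.load("scene5.npz");P=pts(S)
g=lambda x,y:(180+x/4-.4,80+y/4-.4)
A=ray(S,*g(124,328),.2217);B=ray(S,*g(427,352),.2217)
C=ray(S,*g(146,430),.1497);D=ray(S,*g(432,454),.1497)
print(A,B,C,D); print((A+B)/2,(C+D)/2,np.linalg.norm(A-B),np.linalg.norm(C-D))
# screen depth
for x,y in((200,400),(350,410)):
    u,v=g(x,y);print(P[int(v)-4:int(v)+5,int(u)-8:int(u)+9].reshape(-1,3).mean(0))
E
python3 d.py .47 .197 .2
```

```text
[ 0.44411551 -0.23468357  0.2217    ] [ 0.45724597 -0.09088827  0.2217    ] [ 0.44729808 -0.23460348  0.1497    ] [ 0.46083969 -0.09219566  0.1497    ]
[ 0.45068074 -0.16278592  0.2217    ] [ 0.45406889 -0.16339957  0.1497    ] 0.1443935479526591 0.143050213895495
[ 0.46062429 -0.20230582  0.19085152]
[ 0.46323314 -0.12975581  0.18611811]
7.0667 [ 0.4545 -0.1657  0.206 ] yaw -5.94 F [ 0.4 -0.1 -1.5] w 0.0085
shares [ 0.0116 -0.0444 -0.7247]
```

The phone is clear of the slot. I'll carry it across to the stand.

{"op": "servo_tool", "data": {"gripper": [-1,-1,-1,-1,-1,-1,-1,-1], "linear": [[0,0,-0.02],[0,-0.004,-0.04],[0,-0.005,-0.06],[0,-0.005,-0.06],[0,-0.005,-0.06],[0,-0.005,-0.06],[0,-0.005,-0.06],[0,0,-0.06]], "yaw": [0,0,0,0,0,0,0,0]}}

```text
clock: 7.73
eef_pos: [0.4583, 0.0463, 0.2029]
ee_rot: [[-0.002, 0.995, -0.104], [0.001, -0.104, -0.995], [-1.0, -0.002, -0.0]]
contact_force: [0.2, 0.2, -2.0]
gripper_width: 0.0083
```

{"op": "servo_tool", "data": {"gripper": [-1,-1,-1,-1,-1,-1,-1,-1], "linear": [[0,0,-0.06],[0,0,-0.06],[0,0,-0.06],[0,0,-0.06],[0,0,-0.04],[0,0,-0.02],[0,0,0],[0,0,0]], "yaw": [-0.0034,0,0,0,0,0,0,0]}}

```text
clock: 8.4
eef_pos: [0.4723, 0.1929, 0.2031]
ee_rot: [[-0.002, 0.997, -0.082], [-0.001, -0.082, -0.997], [-1.0, -0.002, 0.001]]
contact_force: [-0.6, -0.9, -2.4]
gripper_width: 0.0087
```

```bash
python3 d.py .4773 .1945 .11
```

```text
8.4 [0.4723 0.1929 0.2031] yaw -4.7 F [-0.6 -0.9 -2.4] w 0.0087
shares [ 0.1861  0.0101 -0.0041]
```

Down to just above the ledge, then look.

{"op": "servo_tool", "data": {"gripper": [-1,-1,-1,-1,-1,-1,-1], "linear": [[0.02,0.01,-0.004],[0.04,0,0],[0.04,0,0],[0.04,0,0],[0.03,0,0],[0.01,0,0],[0,0,0]], "yaw": [0,0,0,0,0,0,0]}}

```text
clock: 8.98
eef_pos: [0.4775, 0.1924, 0.1119]
ee_rot: [[-0.003, 0.996, -0.086], [-0.002, -0.086, -0.996], [-1.0, -0.003, 0.002]]
contact_force: [-0.6, 0.0, -1.9]
gripper_width: 0.0086
```

```bash
python3 - <<'E'
from rig import ctrl
from h import *
for n,(a,b,c,e) in {"scene":(150,270,370,500),"top":(220,340,180,310)}.items():
    d=ctrl.get_image(n); np.savez(f"{n}6.npz",**d)
    cv2.imwrite(f"pics/{n}6.png",cv2.resize(d["frame"][a:b,c:e,::-1],None,fx=5,fy=5,interpolation=cv2.INTER_CUBIC))
E
python3 d.py .4773 .1945 .087
```

```text
9.0833 [0.4788 0.194  0.114 ] yaw -4.86 F [-0.   0.2 -2.9] w 0.0085
shares [ 0.054  -0.0032 -0.0008]
```

View pics/scene6.png

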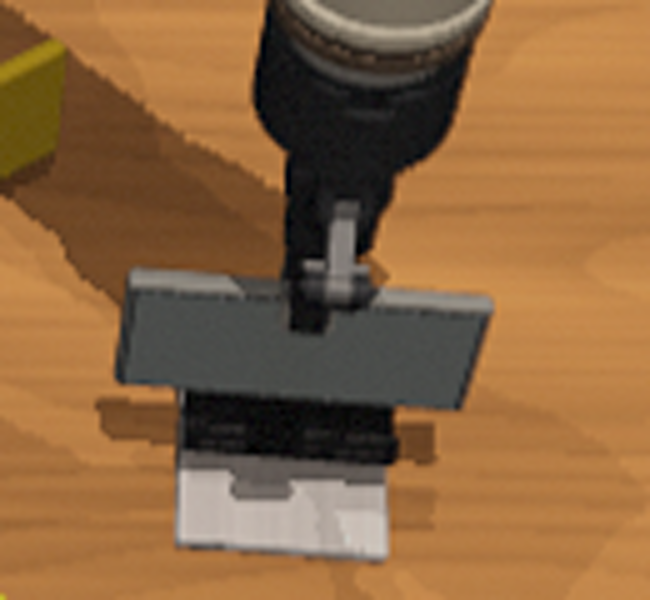

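View pics/top6.png

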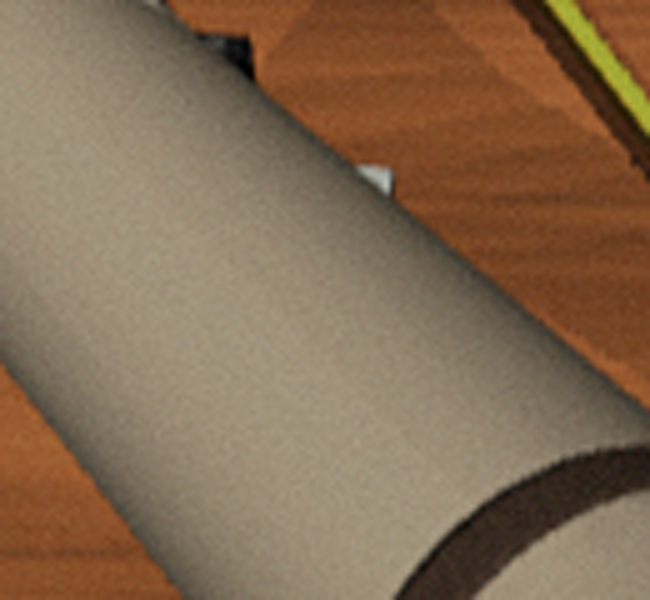

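```bash
python3 - <<'E'
from h import *
S=np.load("scene6.npz")
g=lambda x,y:(370+x/5-.4,150+y/5-.4)
for h in(.0577,):
    A=ray(S,*g(117,383),h);B=ray(S,*g(460,411),h);print(A,B,(A+B)/2,np.linalg.norm(A-B))
A=ray(S,*g(132,268),.1297);B=ray(S,*g(493,296),.1297);print(A,B,(A+B)/2,np.linalg.norm(A-B))
for r in(((182,456),(399,466)),):
    A=ray(S,*g(*r[0]),.036);B=ray(S,*g(*r[1]),.036);print(A,B,(A+B)/2,np.linalg.norm(A-B))
A=ray(S,*g(178,546),.008);B=ray(S,*g(388,562),.008);print(A,B,(A+B)/2,np.linalg.norm(A-B))
E
```

```text
[0.47289358 0.12348804 0.0577    ] [0.48570401 0.26562535 0.0577    ] [0.4792988 0.1945567 0.0577   ] 0.14271343081702476
[0.46806158 0.12344512 0.1297    ] [0.48049275 0.26648218 0.1297    ] [0.47427717 0.19496365 0.1297    ] 0.14357623457946073
[0.49471208 0.15163076 0.036     ] [0.49885757 0.24244464 0.036     ] [0.49678482 0.1970377  0.036     ] 0.09090844431863784
[0.52162357 0.15125527 0.008     ] [0.52877092 0.23940116 0.008     ] [0.52519724 0.19532821 0.008     ] 0.08843518681955187
```

{"op": "servo_tool", "data": {"gripper": [-1,-1,-1,-1,-1], "linear": [[0.015,-0.003,-0.004],[0.02,0,0],[0.012,0,0],[0,0,0],[0,0,0]], "yaw": [0,0,0,0,0]}}

```text
clock: 9.5
eef_pos: [0.4765, 0.1966, 0.0898]
ee_rot: [[-0.001, 0.997, -0.083], [-0.0, -0.083, -0.997], [-1.0, -0.001, 0.0]]
contact_force: [-0.5, -0.6, -1.5]
gripper_width: 0.0087
```

```bash
python3 d.py .4773 .1965 .087
```

```text
9.5 [0.4765 0.1966 0.0898] yaw -4.76 F [-0.5 -0.6 -1.5] w 0.0087
shares [0.0056 0.0015 0.0001]
```

Feeling for the ledge in ~1 mm steps.

{"op": "servo_tool", "data": {"gripper": [-1,-1,-1,-1], "linear": [[0.002,0,0],[0,0,0],[0.002,0,0],[0,0,0]], "yaw": [0,0,0,0]}}

```text
clock: 9.83
eef_pos: [0.4772, 0.1967, 0.0884]
ee_rot: [[0.0, 0.997, -0.083], [0.0, -0.083, -0.997], [-1.0, 0.0, -0.0]]
contact_force: [0.2, 0.0, -3.1]
gripper_width: 0.0087
```

{"op": "servo_tool", "data": {"gripper": [-1,-1,-1,-1], "linear": [[0.002,0,0],[0,0,0],[0.001,0,0],[0,0,0]], "yaw": [0,0,0,0]}}

```text
clock: 10.17
eef_pos: [0.4771, 0.1968, 0.0869]
ee_rot: [[0.0, 0.997, -0.083], [-0.0, -0.083, -0.997], [-1.0, 0.0, 0.0]]
contact_force: [0.2, -0.3, -1.6]
gripper_width: 0.0084
```

{"op": "servo_tool", "data": {"gripper": [-1,-1,-1], "linear": [[0.002,0,0],[0,0,0],[0,0,0]], "yaw": [0,0,0]}}

```text
clock: 10.42
eef_pos: [0.4774, 0.1968, 0.0868]
ee_rot: [[0.001, 0.997, -0.083], [-0.001, -0.083, -0.997], [-1.0, 0.001, 0.001]]
contact_force: [-2.4, -2.4, 8.2]
gripper_width: 0.0082
```

{"op": "servo_tool", "data": {"gripper": [-1,-1,-1], "linear": [[0.002,0,0],[0,0,0],[0,0,0]], "yaw": [0,0,0]}}

```text
clock: 10.67
eef_pos: [0.4776, 0.1968, 0.0867]
ee_rot: [[0.002, 0.997, -0.083], [-0.001, -0.083, -0.997], [-1.0, 0.002, 0.001]]
contact_force: [-4.2, -3.2, 17.6]
gripper_width: 0.0088
```

Contact is at TCP z ≈ 0.087, as predicted for the phone standing ~3 mm out from the plate. I'll raise slightly, move 2 mm back, and touch again lightly.

{"op": "servo_tool", "data": {"gripper": [-1,-1,-1,-1,-1], "linear": [[-0.006,0,0],[0,-0.004,0],[0,0,0],[0.002,0,0],[0,0,0]], "yaw": [0,0,0,0,0]}}

```text
clock: 11.08
eef_pos: [0.4747, 0.1967, 0.0863]
ee_rot: [[-0.001, 0.997, -0.083], [-0.0, -0.083, -0.997], [-1.0, -0.001, 0.0]]
contact_force: [-1.0, 0.3, -3.2]
gripper_width: 0.0085
```

{"op": "servo_tool", "data": {"gripper": [-1,-1,-1], "linear": [[0.0016,0,0],[0,0,0],[0,0,0]], "yaw": [0,0,0]}}

```text
clock: 11.33
eef_pos: [0.4749, 0.1968, 0.086]
ee_rot: [[-0.0, 0.997, -0.083], [-0.0, -0.083, -0.997], [-1.0, -0.0, 0.0]]
contact_force: [-1.6, -1.6, 2.1]
gripper_width: 0.0083
```

{"op": "servo_tool", "data": {"gripper": [-0.78,-0.74,-0.7,-0.66,-0.62,-0.58,-0.54,-0.5], "linear": [[0,0,0],[0,0,0],[0,0,0],[0,0,0],[0,0,0],[0,0,0],[0,0,0],[0,0,0]], "yaw": [0,0,0,0,0,0,0,0], "force": 20}}

```text
clock: 12.0
eef_pos: [0.4751, 0.1969, 0.086]
ee_rot: [[0.0, 0.997, -0.083], [0.0, -0.083, -0.997], [-1.0, 0.0, -0.0]]
contact_force: [-0.4, -1.2, -0.5]
gripper_width: 0.0213
```

```bash
cat > pic.py <<'E'
import sys
from rig import ctrl
from h import *
k=sys.argv[1]
d=ctrl.get_image("scene"); np.savez(f"scene{k}.npz",**d)
cv2.imwrite(f"pics/scene{k}.png",cv2.resize(d["frame"][150:270,370:500,::-1],None,fx=5,fy=5,interpolation=cv2.INTER_CUBIC))
E
python3 pic.py 7; python3 d.py
```

```text
12.05 [0.475 0.197 0.086] yaw -4.78 F [ 0.4  1.4 -0.4] w 0.0211
```

View pics/scene7.png

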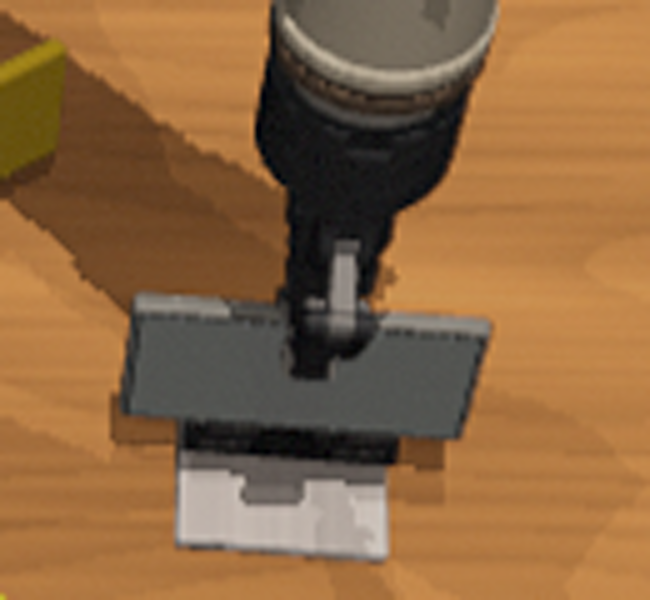

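The phone stands on the ledge and leans with the back finger, its bottom edge at crop rows ~415–438. I'll keep opening slowly.

{"op": "servo_tool", "data": {"gripper": [-0.45,-0.4,-0.35,-0.3,-0.25,-0.2,-0.15,-0.1], "linear": [[0,0,0],[0,0,0],[0,0,0],[0,0,0],[0,0,0],[0,0,0],[0,0,0],[0,0,0]], "yaw": [0,0,0,0,0,0,0,0]}}

```text
clock: 12.72
eef_pos: [0.475, 0.1969, 0.086]
ee_rot: [[-0.0, 0.997, -0.083], [0.0, -0.083, -0.997], [-1.0, -0.0, -0.0]]
contact_force: [-0.7, 0.7, -0.3]
gripper_width: 0.0386
```

{"op": "servo_tool", "data": {"gripper": [-0.05,0,0.05,0.1,0.15,0.2,0.25,0.3], "linear": [[0,0,0],[0,0,0],[0,0,0],[0,0,0],[0,0,0],[0,0,0],[0,0,0],[0,0,0]], "yaw": [0,0,0,0,0,0,0,0]}}

```text
clock: 13.38
eef_pos: [0.475, 0.1969, 0.086]
ee_rot: [[-0.0, 0.997, -0.083], [-0.0, -0.083, -0.997], [-1.0, -0.0, 0.0]]
contact_force: [-0.7, -0.0, -0.3]
gripper_width: 0.0553
```

```bash
python3 pic.py 8; python3 d.py
```

```text
13.4333 [0.475  0.1969 0.086 ] yaw -4.78 F [-0.2  0.6 -1.3] w 0.0556
```

View pics/scene8.png

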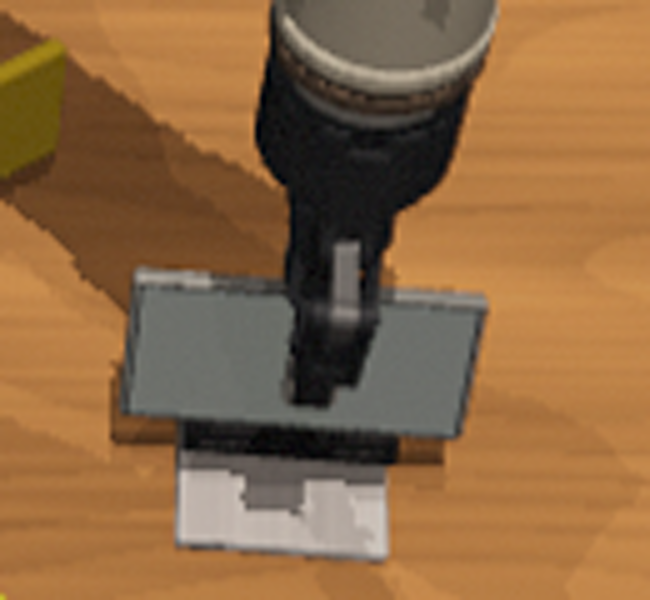

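The phone now leans back. I'll check plane angle and position against the earlier plate fit.

```bash
cat > chk.py <<'E'
import sys
from h import *
d=np.load(f"scene{sys.argv[1]}.npz");P=pts(d)
u,v=np.meshgrid(np.arange(640),np.arange(480))
g=d["frame"].astype(int)
x=(u-370)*5;y=(v-150)*5
m=(((x>145)&(x<275))|((x>390)&(x<450)))&(y>300)&(y<400)
q=P[m];w=np.ones(len(q),bool)
for _ in range(15):
    c=q[w].mean(0);n=np.linalg.svd(q[w]-c)[2][2];w=abs((q-c)@n)<.004
n*=np.sign(n[0]);print(w.sum(),len(q),c,n,"lean",np.degrees(np.arcsin(n[2])),"yaw",np.degrees(np.arctan2(n[1],n[0])))
n0=np.array([0.93504168,-0.07889545,0.34564803]);c0=np.array([0.45809924,0.19905561,0.05370902])
print("screen distance from plate (10 ideal):",((c-c0)@n0*1e3).round(1),"angle",np.degrees(np.arccos(n@n0)))
gg=lambda X,Y:(370+X/5-.4,150+Y/5-.4)
z=.026+.072*np.cos(.349)+.010*np.sin(.349)
A=ray(d,*gg(*map(float,sys.argv[2:4])),z);B=ray(d,*gg(*map(float,sys.argv[4:6])),z);print("top front edge",A,B,(A+B)/2,np.linalg.norm(A-B))
z=.026+.0034
A=ray(d,*gg(*map(float,sys.argv[6:8])),z);B=ray(d,*gg(*map(float,sys.argv[8:10])),z);print("bottom front edge",A,B,(A+B)/2,np.linalg.norm(A-B))
E
python3 chk.py 8 136 282 486 310 122 413 458 438
```

```text
640 684 [0.46483112 0.18915291 0.06911544] [ 0.95517646 -0.07958538  0.28513874] lean 16.56714180899734 yaw -4.762887725328695
screen distance from plate (10 ideal): 12.4 angle 3.654663744926922
top front edge [0.44998609 0.12898359 0.09707907] [0.46280506 0.27176232 0.09707907] [0.45639558 0.20037296 0.09707907] 0.14335302862148125
bottom front edge [0.46825447 0.12830935 0.0294    ] [0.47973308 0.27048195 0.0294    ] [0.47399377 0.19939565 0.0294    ] 0.1426352224959394
```

{"op": "servo_tool", "data": {"gripper": [0.4,0.5,0.6,0.6,0.6], "linear": [[0,0,0],[0,0,0],[0,0,0],[0,0,0],[0,0,0]], "yaw": [0,0,0,0,0]}}

```text
clock: 13.85
eef_pos: [0.4752, 0.1969, 0.0861]
ee_rot: [[0.0, 0.997, -0.083], [0.0, -0.083, -0.997], [-1.0, 0.0, -0.0]]
contact_force: [0.4, 1.5, -0.7]
gripper_width: 0.0682
```

```bash
python3 pic.py 9; python3 d.py; python3 chk.py 9 136 282 486 310 122 413 458 438
```

```text
13.9 [0.4752 0.1969 0.0861] yaw -4.78 F [ 0.3  0.9 -0.1] w 0.0683
624 684 [0.46331838 0.1898084  0.06764504] [ 0.93836207 -0.07079351  0.33832661] lean 19.774954902734635 yaw -4.314432477601098
screen distance from plate (10 ideal): 10.4 angle 0.6539631868966195
top front edge [0.44998609 0.12898359 0.09707907] [0.46280506 0.27176232 0.09707907] [0.45639558 0.20037296 0.09707907] 0.14335302862148125
bottom front edge [0.46825447 0.12830935 0.0294    ] [0.47973308 0.27048195 0.0294    ] [0.47399377 0.19939565 0.0294    ] 0.1426352224959394
```

View pics/scene9.png

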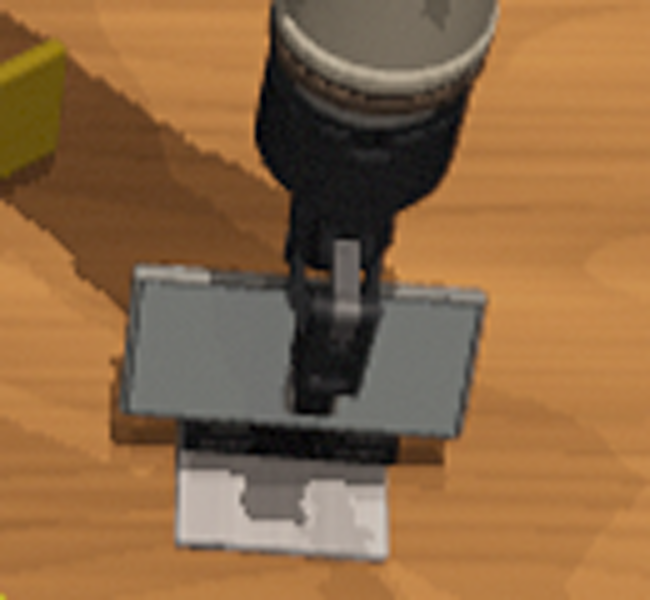

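Lean 19.8°, screen 10.4 mm off the plate. That's seated. I'll open fully and withdraw straight up.

{"op": "servo_tool", "data": {"gripper": [0.8,1,1,1,1,1,1,1], "linear": [[0,0,0],[0,0,0],[0,0,0],[-0.01,0,0],[-0.02,0,0],[-0.03,0,0],[-0.05,0,0],[-0.05,0,0]], "yaw": [0,0,0,0,0,0,0,0]}}

```text
clock: 14.57
eef_pos: [0.4744, 0.197, 0.1672]
ee_rot: [[-0.001, 0.997, -0.083], [0.0, -0.083, -0.997], [-1.0, -0.001, 0.0]]
contact_force: [1.8, -0.4, -0.5]
gripper_width: 0.0855
```

{"op": "servo_tool", "data": {"gripper": [1,1,1,1,1,1,1,1], "linear": [[-0.05,0,0],[-0.05,0,0],[0,-0.05,0],[0,-0.05,0],[0,-0.05,0],[0,0,0],[0,0,0],[0,0,0]], "yaw": [0,0,0,0,0,0,0,0]}}

```text
clock: 15.23
eef_pos: [0.4011, 0.2031, 0.2168]
ee_rot: [[0.002, 0.997, -0.083], [-0.0, -0.083, -0.997], [-1.0, 0.002, 0.0]]
contact_force: [0.3, 0.8, -0.0]
gripper_width: 0.0854
```

```bash
python3 pic.py 10; python3 d.py; python3 chk.py 10 136 282 486 310 122 413 458 438; python3 - <<'E'
from rig import ctrl
import cv2
cv2.imwrite("pics/full10.png",ctrl.get_image("scene")["frame"][:,:,::-1])
E
```

```text
15.2833 [0.4013 0.2031 0.2166] yaw -4.82 F [ 0.6 -0.   0.3] w 0.0855
632 684 [0.4633908  0.18930291 0.06712163] [ 0.93897268 -0.07552732  0.33559788] lean 19.608898667210383 yaw -4.598749415262155
screen distance from plate (10 ideal): 10.4 angle 0.6477412645284583
top front edge [0.44998609 0.12898359 0.09707907] [0.46280506 0.27176232 0.09707907] [0.45639558 0.20037296 0.09707907] 0.14335302862148125
bottom front edge [0.46825447 0.12830935 0.0294    ] [0.47973308 0.27048195 0.0294    ] [0.47399377 0.19939565 0.0294    ] 0.1426352224959394
```

View pics/scene10.png

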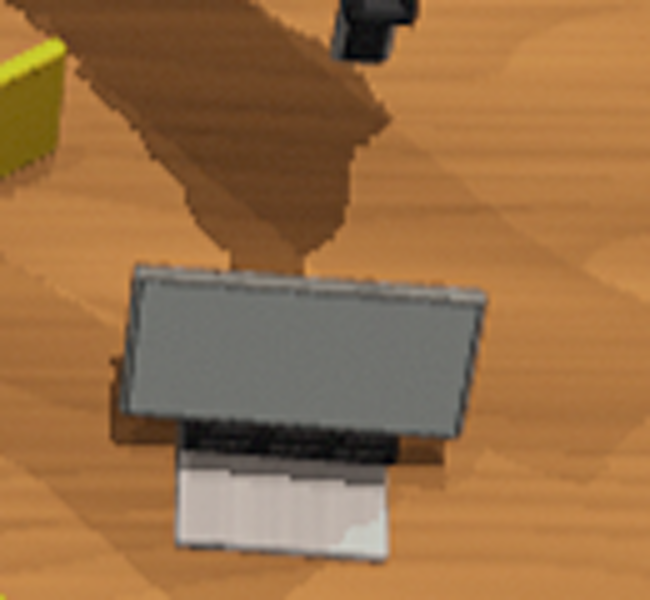

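View pics/full10.png

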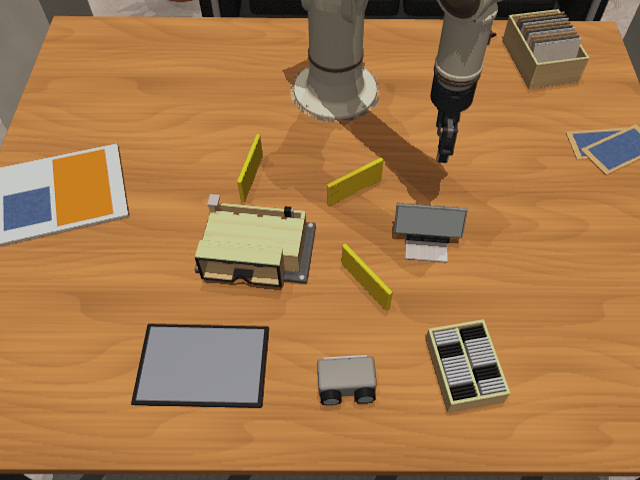

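```bash
python3 -c "
from rig import ctrl
print(ctrl.finish_job())"
```

```text
the job is handed in; nothing more can be done
None
```

The phone is on the charging stand and the job is handed in, at about 15 s of the 48 s allowed; `finish_job` reports no verdict.

**What I did**
- **Release from the slot:** I gripped the grey phone by its top edge and slid it about 8 mm against the sprung jaw. It cleared the lip, and I lifted it straight up to about 12 cm above where it had stood. Wrist force stayed near 4 to 5 N per axis while it was being freed.
- **Placing:** I set it upright on the ledge and felt for contact (up to about 18 N), then moved back 2 mm and touched again at about 2 N. I opened the fingers slowly so it tipped back onto the plate with the screen outwards, then withdrew the gripper upwards and towards the robot.

**Last checks after letting go**
- **Lean:** 19.6°, against 20.2° measured for the plate beforehand. The overall angle difference was 0.65°.
- **Back on the plate:** the screen face is 10.4 mm from the plate, where 10 mm is ideal.
- **Centring:** the phone is within about 1 to 2 mm of the middle of the ledge. The fitted yaw is -4.6°, against -4.8° for the plate.
- **Surroundings:** the gripper is clear and reads about zero force. The other objects look unmoved in the picture, though I did not measure their positions.

**Disagreements**
- The two cameras differed by about 4 mm on where the stand sits front to back, so I relied on the ledge contact and the plate-plane distance instead.
- I did not measure the phone's height on the ledge separately, because the rim hides its bottom edge.

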